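# Clamp the ring blank and index it to the third stop

### The job

On the jeweller's indexing head, screw the brass hex nut clockwise by hand until it is tight against its seat so that it clamps the ring blank, and only then turn the black bar knob clockwise three clicks from home, to the third stop and not past it. A spring winds the knob back if you let go, so finish while still gripping the knob and holding it still at the third stop, with the nut still tight. Leave the other things on the bench where they are.

Things in the scene. Friction and masses are not known exactly. Their poses are not given: they have to be found in the camera images.
- head: the indexing head, fixed to the bench: grey housing 76 x 200 mm, 45 mm tall, on a dark foot 90 x 215 x 12 mm. Origin under its centre on the bench, z up, y its long axis. The index knob is on top at y = +60 mm, the arbor with ring blank and clamp nut at y = -60 mm; both axes are upright. Gears inside turn the arbor the other way from the knob, 1:1, and the nut rides round with it.
- knob_grip (a point): point on the knob's axis at the height to grip, 80 mm above the bench, 11 mm below the top of the bar. The point turns with the bar; its x axis lies along the bar, and the white pointer line is on its -x half
- index_knob: the knob's black grip bar, 42 mm long (x), 14 mm thick (y), 32 mm tall (59 to 91 mm above the bench), on a black disc 44 mm across over a 72 mm dial plate. Origin on the axis, 51 mm above the bench. Pinch it across its thickness from above. At home it lies along the head's x axis, pointer to -x, at the larger of the dial's dots; dots are one stop (24 degrees) apart.
- knob (a joint): turn of the index knob in rad, growing clockwise from above; 0 = home, a hard stop, where it starts. Stops (detents) every 0.419 rad (24 degrees), the third at 1.257; travel ends at 2.094. Return spring 0.10 N m at home, 0.16 N m at the third stop, always stronger than the detents: let go, it runs home. How the clicks feel: see dial.
- nut_grip (a point): point on the nut's axis at the height to grip, 82 mm above the bench, 6 mm below the top of the nut. The point turns with the nut; its x axis is square to one pair of flats (the other pairs are 60 degrees round)
- clamp_nut: brass hex nut, 24 mm across flats, 24 mm tall (64 to 88 mm above the bench), captive on an upright 10 mm stud that ends 95 mm above the bench. Below it: a washer, the brass ring blank (21 mm diameter) and a steel flange 40 mm across, top 53 mm above the bench. Origin: centre of the nut's underside; x axis square to one pair of flats.
- nut (a joint): turn of the clamp nut on its arbor in rad, growing clockwise (tightening) from above; 1.8 = tight on its seat, a hard stop. Starts loose, at 0.5 to 0.9, and so needs 0.9 to 1.3 rad more. Turns with 0.08 N m of friction, stays where left, does not rise or sink. Tightening pushes the arbor against its home stop, so the knob stays at home.
- anvil: bystander: small dark horned anvil on a round base, 64 mm across, 65 mm tall, just behind the head (+x side); origin under its centre
- pliers: bystander: pliers with blue handles lying on the bench in front of the head (its -x side), 125 mm long, 14 mm tall; origin under the pivot, its own x axis points to the jaws
- bangle: bystander: steel bangle lying flat in front of the head, 66 mm diameter, 7 mm tall; origin under its centre
- bench_block: bystander: steel block 60 x 60 x 20 mm behind the head; origin under its centre
- bur_pot: bystander: black open pot, 52 mm diameter, 50 mm tall, behind the head; origin under its centre
- mallet: bystander: hammer lying far to the robot's left (+y)
- mandrel: bystander: tapered steel ring mandrel, 140 mm tall on a round foot of 60 mm diameter, far to the robot's right (-y); origin under its centre
- dial (a point): point on the knob's axis at the top of the dial plate, 51 mm above the bench (fixed to the head). The detents add and take away 0.06 N m: the twist needed peaks a quarter click (0.10 rad) past each stop and is least a quarter click before the next; at a stop it is rising through its middle value. Friction is 0.01 N m.
Things that resemble listed ones, but are neither listed nor needed, are in the scene too. What is meant by the head is not orange, and is the smaller of those in its own colour.

How it is judged:
On the way, in this order (a step that is already met when the one before it is completed fails the run):
1. the clamp nut is screwed tight against its seat with the knob still at home (value of joint nut above 1.7 rad and value of joint knob below 0.21 rad), for 0.2 s.
2. the knob is turned to the third stop and gripped there (value of joint knob between 1.127 and 1.387 rad and contact force between index_knob and the fingers above 1 N), for 0.3 s.
At the end, for the whole second after the job is handed in: the program ends holding: the fingers still grip the bar (over 1 N), the knob stands still within 0.13 rad (7 degrees) of the third stop (1.257 rad) and the nut is tight (within 0.1 rad of its seat) (all of step 2 and velocity of joint knob between -0.1 and 0.1 rad/s and value of joint nut above 1.7 rad); the arm keeps its last pose, push and grip.
It fails at once if the knob is turned off home while the nut is not tight (value of joint knob above 0.21 rad and value of joint nut below 1.7 rad).
It fails at once if the knob runs past the third stop, over half a click (value of joint knob above 1.467 rad).
It fails at once if a bystander is pushed more than 30 mm (distance of any of anvil, pliers, bangle, bench_block, bur_pot, mallet, mandrel from where it was at the start of the episode above 0.03 m).
It also fails if it takes over 51 s, if anything falls off the work surface, if the arm or the gripper's body presses on something with over 40 N, if the wrist force passes 120 N, or if a joint passes its speed limit or range.

### The arm

A 7-joint arm with a two-finger parallel gripper is mounted at the origin on the work surface. World frame = base frame: x ahead of the robot, y to its left, z up, the work surface at z = 0. Lengths are in m, angles in rad, forces in N, time in s.
With the tool pointing down it reaches from about 0.4 to 0.85 m from the base axis. Payload 10.4 kg.
Tool frame: the origin (TCP) lies on the centre line of the jaws, within the pads' length; the fingertips stand 17 mm ahead of it and the grasp point (between the pads) lies 2 mm behind it; z points along the fingers, y is the line along which they close (so a half turn about z gives the same grasp; the last joint's range is limited). The gripper opens to 85 mm and grips with 20 to 120 N. Pads are 22 mm wide; open, the fingers measure 114 mm over their backs; the gripper's body (76 mm by 85 mm) begins 54 mm behind the grasp point. The pads swing forward as they close: fully open they stand 13 mm farther back than shut.
Start: joints at [1.139, 0.332, -0.065, 1.46, 0.022, 1.35, -0.088], TCP at [0.248, -0.574, 0.248] pointing down, gripper open.
Joint ranges: [-2.6, 2.6], [-0.5, 2.12], [-1.47, 1.34], [0.16, 2.42], [-1.27, 4.41], [0.06, 2.06], [-2.6, 2.6]. Speed limits (rad/s): [2.22, 2.22, 2.79, 2.79, 3.14, 3.14, 3.14].

### API

Orientations are given as a unit quaternion [x, y, z, w].
In Python, from workcell import sensors, imaging, order, spotter gives the robot as it stands. The module is installed in compiled form; this text tells all that it offers.
- The arm moves only by the shell command python3 -m inch 'ROWS' [FORCE]. ROWS is JSON, a list that holds one entry, the list of rows, each a list of 7 numbers: the shift along the tool's x, y, z in m, then the turn, a rotation vector about the tool's x, y, z in rad, then the closure, from -1 (fully open) to 1 (shut). In form: [[[x, y, z, ax, ay, az, hand], ...]]. A call has 1 to 10 rows; each row is the pose to reach, as a shift and turn from the pose commanded when the call began, along the tool's axes at that moment; what a row does not reach only later rows make up. A row lasts 1/10 s, in which the tool goes at most 50 mm and 8.59 degrees, less where a joint would pass 70% of its speed; a pose out of reach is approached as far as the arm can. A call with a gripper value outside its range is refused whole. The fingers move at their own pace and stop on an object; FORCE is the grip in N (left out, the last holds). Time passes only in rows, so rows that repeat a pose let the fingers close. It gives the time, the measured TCP pose, the force, the opening and the grip force at its end, in the units of the state.
- sensors.get_obs(): the state, without advancing time (a new reading comes with each control period).
- imaging.camera(name): name is "side" or "top" or "wrist"; returns the picture (384x512x3 uint8, blue, green, red); there is no depth.
- imaging.calibration(name): a dict with "mtx" (3x3 intrinsics, pixels), "D" ([k1, k2, p1, p2, k3] as OpenCV has them; the pictures are not rectified), "R" (3x3) and "t" (3): a world point X has camera coordinates R X + t; the wrist camera has in their place "tool_from_camera" (4x4, takes a point from camera to tool coordinates, whose origin is the TCP and whose axes are the flange's). Camera axes: x right, y down, z forward; pixel columns grow to the right and rows downward; lengths in m; the calibration is good to about 2 mm. A picture is of the moment at which its call begins: read the wrist's pose just before it. calibration takes no time and is no camera call.
- order.hand_in(): hands the job in; it is judged then, once.
Trained networks look in the newest picture that a camera, given by its name, has taken for a name from the list of things; names that differ only in an ending like _2 or _b are one class to them, and where a whole thing is asked for, a point or a joint stands for the part that bears it (a point fixed in the world has none). Each returns a list of dicts, best first, with "conf" (0 to 1); they miss things now and then, are a little off and sometimes report something else, mostly with a low value. They report only what shows in the picture. A call takes as long as a camera call. They do not tell look-alikes from the thing itself.
- spotter.look_for(label, camera): "pixel" ([column, row] in pixels, amid what is visible of it).
The state is a dict: "clock": time; "joint_pos": joint angles; "joint_velocities": joint speeds; "tau": joint torques, N m; "position": TCP position; "ee_rot": TCP orientation; "ft_force": force on the tool from outside, world axes, zero at the start; "torque": the same for the moment, N m; "grip_width": opening from 0.0 (shut) to 1.0 (fully open); "grasp_force": force on a finger pad.
Only numpy, scipy, OpenCV 4.12 (cv2) and the standard library are available. Lean on these libraries where they do the work, as an engineer would, in place of code of your own. Each camera call takes 0.05 s, during which the arm holds its last target. There are 200 camera calls.

## Working session

There is one attempt and no reset: what is moved stays moved. The work goes in short steps, Python scripts to look and compute and a shell command to move; the robot and the scene stay as the last step left them, time stands still between calls to the robot, and variables do not carry over. Pictures are saved under pics/ and viewed, at most 10 in all, crops included, and the job is handed in when it is done.

```bash
mkdir -p pics; python3 - <<'E'
from workcell import sensors, imaging, spotter
import cv2, numpy as np
o=sensors.get_obs(); print({k:np.round(v,3).tolist() for k,v in o.items()})
for n in ("top","side"):
    im=imaging.camera(n); cv2.imwrite(f"pics/{n}0.png",im)
    c=imaging.calibration(n); print(n,c)
    for l in ("head","index_knob","clamp_nut"):
        print(l,[(np.round(d["pixel"]).tolist(),round(d["conf"],2)) for d in spotter.look_for(l,n)])
print(imaging.calibration("wrist"))
E
```

```text
{'clock': 0.0, 'joint_pos': [1.139, 0.333, -0.065, 1.461, 0.022, 1.35, -0.089], 'joint_velocities': [-0.001, 0.0, 0.0, 0.002, 0.001, -0.0, 0.0], 'tau': [-0.001, -62.545, 0.049, -39.161, 0.016, 0.01, 0.0], 'position': [0.248, -0.573, 0.248], 'ee_rot': [0.979, 0.203, -0.0, -0.001], 'ft_force': [0.244, 0.251, 1.028], 'torque': [-0.002, 0.002, 0.006], 'grasp_force': 0.0, 'grip_width': 1.0}
top {'mtx': array([[348.50855188,   0.        , 254.16629903],
       [  0.        , 348.50855188, 191.52178847],
       [  0.        ,   0.        ,   1.        ]]), 'D': array([-0.01420819,  0.        ,  0.        ,  0.        ,  0.        ]), 'R': array([[ 0.00206278, -0.99985054,  0.0171652 ],
       [-0.99545966, -0.0036866 , -0.095113  ],
       [ 0.09516206, -0.01689106, -0.99531848]]), 't': array([-0.02486323,  0.51474247,  1.11885454])}
head [([183.0, 257.0], 0.87), ([275.0, 174.0], 0.75), ([196.0, 130.0], 0.74)]
index_knob [([157.0, 243.0], 0.83), ([176.0, 120.0], 0.62), ([263.0, 166.0], 0.5)]
clamp_nut [([213.0, 133.0], 0.52), ([294.0, 178.0], 0.51), ([199.0, 275.0], 0.46)]
side {'mtx': arra
[... 554 characters left out ...]
63.0], 0.66), ([236.0, 193.0], 0.52)]
clamp_nut [([260.0, 164.0], 0.53), ([178.0, 227.0], 0.45)]
{'mtx': array([[313.9396289 ,   0.        , 252.02227365],
       [  0.        , 313.9396289 , 189.02981596],
       [  0.        ,   0.        ,   1.        ]]), 'D': array([-0.06329567,  0.        ,  0.        ,  0.        ,  0.        ]), 'tool_from_camera': array([[-3.59972245e-04, -9.45814544e-01, -3.24707128e-01,
         8.39864232e-02],
       [ 9.99999622e-01, -8.36630610e-05, -8.64909776e-04,
        -8.59982348e-04],
       [ 7.90878253e-04, -3.24707317e-01,  9.45814217e-01,
        -1.25314416e-01],
       [ 0.00000000e+00,  0.00000000e+00,  0.00000000e+00,
         1.00000000e+00]])}
```

```bash
python3 - <<'E'
import cv2
a=cv2.imread("pics/top0.png")[70:330,100:360]; cv2.imwrite("pics/top0c.png",cv2.resize(a,(598,598),interpolation=cv2.INTER_CUBIC))
E
```

```text
(no output)
```

View pics/top0c.png

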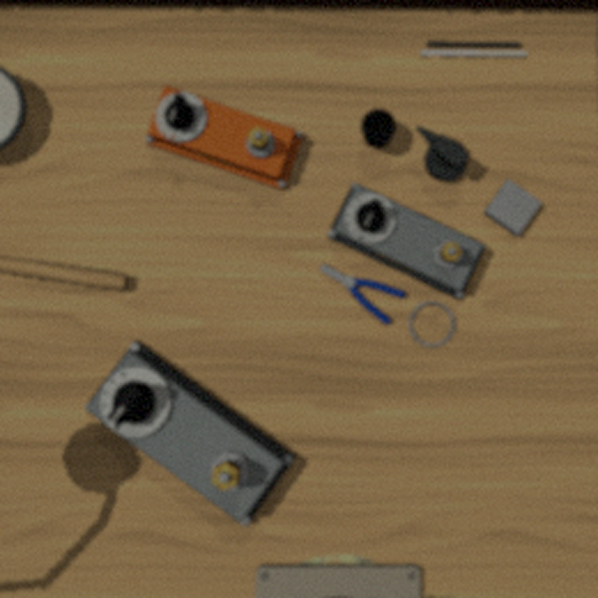

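View pics/side0.png

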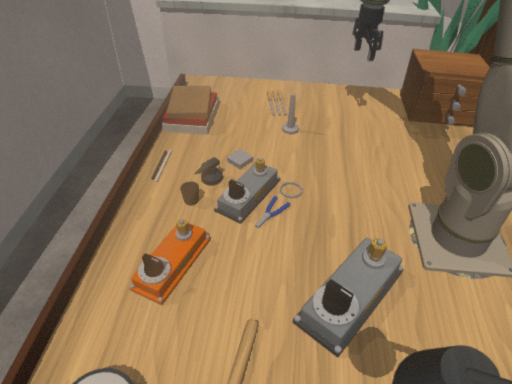

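Three heads show up: orange at top (196,130), large grey at (183,257) and small grey at (275,174). The small grey one fits: it isn't orange, it's the smaller of the two grey ones, and the pliers, bangle, anvil and block are around it. Its knob is at top (262,164) / side (237,189), its nut at top (296,180) / side (260,163).

```bash
cat > h.py <<'E'
import cv2, numpy as np
from workcell import sensors, imaging, spotter
from scipy.spatial.transform import Rotation as Rot
def ray(c,px,pose=None):
    u=cv2.undistortPoints(np.array([[px]],float),c["mtx"],c["D"])[0,0]; d=np.array([u[0],u[1],1.])
    if pose is None: R=c["R"].T; o=-R@c["t"]
    else:
        T=c["tool_from_camera"]; Rw=Rot.from_quat(pose[1]).as_matrix(); R=Rw@T[:3,:3]; o=Rw@T[:3,3]+pose[0]
    d=R@d; return o,d/np.linalg.norm(d)
def tri(rays):
    A=sum(np.eye(3)-np.outer(d,d) for o,d in rays); b=sum((np.eye(3)-np.outer(d,d))@o for o,d in rays)
    X=np.linalg.solve(A,b); return X,[np.linalg.norm(np.cross(X-o,d)) for o,d in rays]
def atz(r,z): o,d=r; return o+d*(z-o[2])/d[2]
def proj(c,X,pose):
    T=c["tool_from_camera"]; Rw=Rot.from_quat(pose[1]).as_matrix(); R=Rw@T[:3,:3]; o=Rw@T[:3,3]+pose[0]
    return cv2.projectPoints(np.array(X,float).reshape(-1,3),cv2.Rodrigues(R.T)[0],-R.T@o,c["mtx"],c["D"])[0].reshape(-1,2)
E
python3 - <<'E'
from h import *
t,s=imaging.calibration("top"),imaging.calibration("side")
k=tri([ray(t,(262,163.5)),ray(s,(237,189))]); n=tri([ray(t,(296.5,179.6)),ray(s,(260,163))]); print(k,n)
d=k[0]-n[0]; print("yaw of head y",np.arctan2(d[1],d[0]), np.linalg.norm(d))
o=sensors.get_obs(); print(Rot.from_quat(o["ee_rot"]).as_matrix().round(3))
a=cv2.imread("pics/top0.png")[130:215,225:345]; cv2.imwrite("pics/conf.png",cv2.resize(a,(720,510),interpolation=cv2.INTER_CUBIC))
E
```

```text
(array([ 0.59915861, -0.0474872 ,  0.06606432]), [np.float64(0.0015230514337014687), np.float64(0.0015230514337017593)]) (array([ 0.54780631, -0.15590689,  0.0755757 ]), [np.float64(0.000392195160249522), np.float64(0.0003921951602495872)])
yaw of head y 1.128455261313593 0.12034264967161701
[[ 0.918  0.398 -0.   ]
 [ 0.398 -0.918  0.   ]
 [ 0.    -0.    -1.   ]]
```

View pics/conf.png

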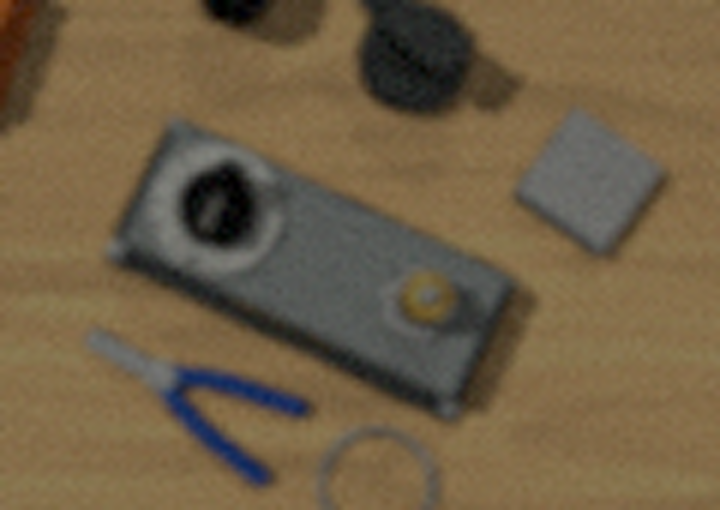

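Crop check: this is the small grey head, with its knob at the left and its brass nut at the right, and the pliers and bangle in front. The knob-to-nut spacing measures 120 mm, as described. I'm moving above it now.

```bash
python3 -m inch '[[[0.463,-0.283,0,0,0,0.85,-1],[0.463,-0.283,0,0,0,0.85,-1],[0.463,-0.283,0,0,0,0.85,-1],[0.463,-0.283,0,0,0,0.85,-1],[0.463,-0.283,0,0,0,0.85,-1],[0.463,-0.283,0,0,0,0.85,-1],[0.463,-0.283,0,0,0,0.85,-1],[0.463,-0.283,0,0,0,0.85,-1],[0.463,-0.283,0,0,0,0.85,-1],[0.463,-0.283,0,0,0,0.85,-1]]]' 30
```

```text
clock: 1.4
position: [0.5264, -0.1785, 0.2487]
ee_rot: [0.976, -0.219, 0.0, 0.0]
ft_force: [0.6, -2.0, 0.1]
grip_width: 1.002
grasp_force: 0.0
```

```bash
python3 -m inch '[[[0,0,0,0,0,0,-1],[0,0,0,0,0,0,-1],[0,0,0,0,0,0,-1]]]'; cat > look.py <<'E'
from h import *
import sys
o=sensors.get_obs(); im=imaging.camera("wrist"); n=sys.argv[1]
cv2.imwrite(f"pics/{n}.png",im); np.savez(n,p=o["position"],q=o["ee_rot"])
print(o["position"],Rot.from_quat(o["ee_rot"]).as_euler("ZYX"),o["joint_pos"].round(2) if hasattr(o["joint_pos"],"round") else o["joint_pos"],np.abs(o["joint_velocities"]).max())
E
python3 look.py w1; python3 -m inch '[[[0.01,-0.06,0.02,0,0,0,-1],[0.01,-0.06,0.02,0,0,0,-1],[0.01,-0.06,0.02,0,0,0,-1],[0.01,-0.06,0.02,0,0,0,-1],[0.01,-0.06,0.02,0,0,0,-1]]]'; python3 look.py w2
python3 -c "
import cv2,numpy as np
cv2.imwrite('pics/w12.png',cv2.resize(np.vstack([cv2.imread('pics/w1.png')[:300],cv2.imread('pics/w2.png')[:300]]),None,fx=1,fy=1))"
```

```text
clock: 1.7
position: [0.525, -0.1814, 0.2483]
ee_rot: [0.976, -0.22, -0.0, 0.0]
ft_force: [-0.6, -0.1, -0.1]
grip_width: 1.002
grasp_force: 0.0
[ 0.52499925 -0.18138258  0.24827833] [-4.42660990e-01  2.62750780e-05  3.14087858e+00] [ 0.53  0.2  -0.31  1.64  0.06  1.32 -1.81] 0.012867790346068862
clock: 2.25
position: [0.5597, -0.1321, 0.2287]
ee_rot: [0.975, -0.22, 0.0, 0.0]
ft_force: [-0.0, -0.0, 0.8]
grip_width: 1.002
grasp_force: 0.0
[ 0.55967019 -0.13212376  0.22872583] [-4.43683732e-01 -6.59329690e-04  3.14089073e+00] [ 0.45  0.26 -0.35  1.61  0.09  1.29 -1.93] 0.0028984998181795178
```

View pics/w12.png

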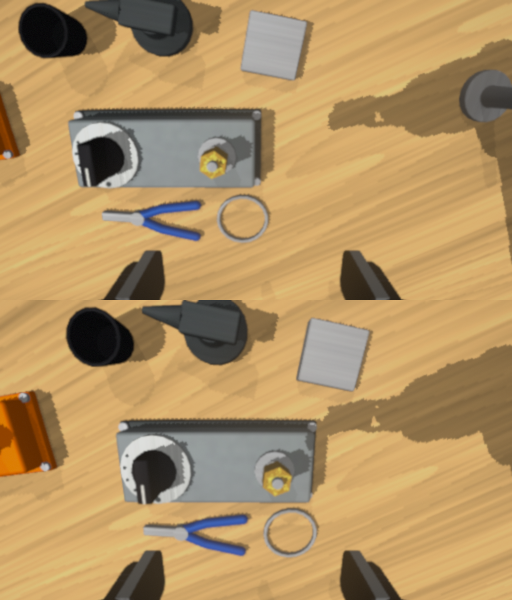

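Wrist views: nut at w1 (213,163) / w2 (277,181), knob at w1 (98,158) / w2 (150,173), pointer toward the robot. Joint 7 is close to its limit in the clockwise direction, so I'll wind it back while moving over the nut.

```bash
python3 -m inch '[[[0,0.027,0.03,0,0,-1.9,-1],[0,0.027,0.03,0,0,-1.9,-1],[0,0.027,0.03,0,0,-1.9,-1],[0,0.027,0.03,0,0,-1.9,-1],[0,0.027,0.03,0,0,-1.9,-1],[0,0.027,0.03,0,0,-1.9,-1],[0,0.027,0.03,0,0,-1.9,-1],[0,0.027,0.03,0,0,-1.9,-1],[0,0.027,0.03,0,0,-1.9,-1],[0,0.027,0.03,0,0,-1.9,-1]]]'
python3 -m inch '[[[0,0,0,0,0,-0.4,-1],[0,0,0,0,0,-0.4,-1],[0,0,0,0,0,-0.4,-1],[0,0,0,0,0,-0.4,-1],[0,0,0,0,0,-0.4,-1]]]'
python3 look.py w3
python3 -m inch '[[[0.04,0.03,0,0,0,0,-1],[0.04,0.03,0,0,0,0,-1],[0.04,0.03,0,0,0,0,-1],[0.04,0.03,0,0,0,0,-1]]]'; python3 look.py w4
python3 -c "
import cv2,numpy as np
cv2.imwrite('pics/w34.png',np.vstack([cv2.imread('pics/w3.png')[0:300],cv2.imread('pics/w4.png')[0:300]]))"
```

```text
clock: 3.3
position: [0.5483, -0.1559, 0.1987]
ee_rot: [0.862, 0.507, -0.0, 0.0]
ft_force: [-0.5, -0.0, 0.3]
grip_width: 0.996
grasp_force: 0.0
clock: 3.8
position: [0.5484, -0.1555, 0.1986]
ee_rot: [0.747, 0.665, -0.0, 0.0]
ft_force: [-0.3, 0.5, 0.1]
grip_width: 0.998
grasp_force: 0.0
[ 0.54841482 -0.15547124  0.19856002] [1.45441401e+00 4.49451209e-04 3.14125238e+00] [ 0.68  0.3  -0.57  1.65  0.17  1.24 -0.05] 0.010585357080515919
clock: 4.25
position: [0.5826, -0.119, 0.1982]
ee_rot: [0.746, 0.666, -0.0, 0.0]
ft_force: [-0.1, 0.2, -0.0]
grip_width: 1.0
grasp_force: 0.0
[ 0.58260328 -0.11904152  0.19822686] [ 1.45692285e+00  6.70951958e-04 -3.14130577e+00] [ 0.6   0.36 -0.59  1.59  0.2   1.26 -0.14] 0.010788723132461112
```

View pics/w34.png

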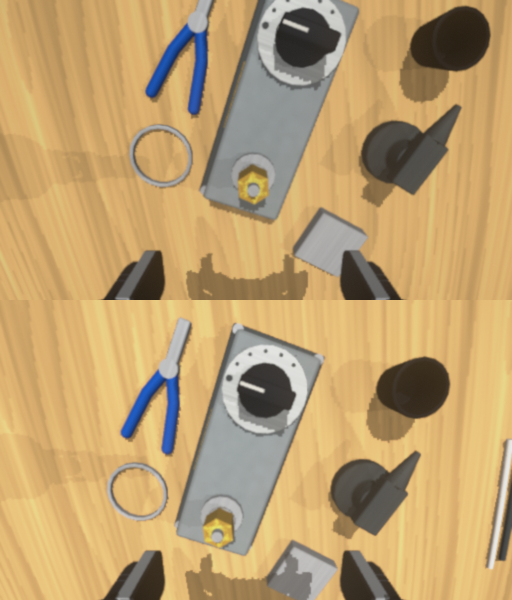

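Nut at w3 (253,186) and w4 (217,232); knob at w3 (302,36) and w4 (265,88). Next I need an enlarged view for the flats.

```bash
python3 -c "
import cv2,numpy as np
a,b=cv2.imread('pics/w3.png'),cv2.imread('pics/w4.png')
f=lambda i,x,y,w,h:cv2.resize(i[y:y+h,x:x+w],(400,300),interpolation=cv2.INTER_CUBIC)
cv2.imwrite('pics/z.png',np.vstack([np.hstack([f(a,213,156,80,60),f(b,177,202,80,60)]),np.hstack([f(a,242,0,120,90),f(b,205,43,120,90)])]))"
```

```text
(no output)
```

View pics/z.png

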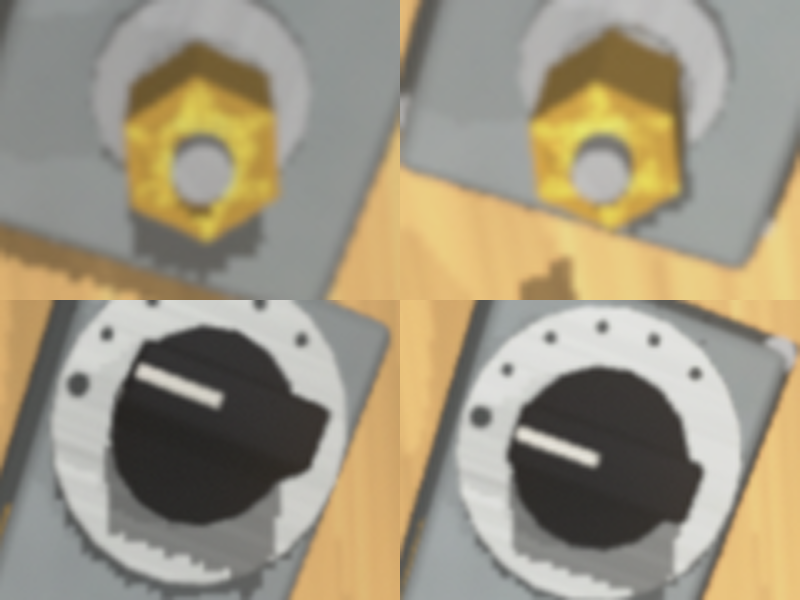

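```bash
python3 - <<'E'
from h import *
c=imaging.calibration("wrist"); P={n:(lambda z:(z["p"],z["q"]))(np.load(n+".npz")) for n in("w3","w4")}
A=np.array([(126,124),(197,75),(270,110),(278,190),(207,242),(132,195)])/5+[213,156]
B=np.array([(130,125),(200,80),(272,118),(280,190),(212,230),(138,193)])/5+[177,202]
X,e=tri([ray(c,A.mean(0),P["w3"]),ray(c,B.mean(0),P["w4"])]); print("nut top",X,e)
for n,S in(("w3",A),("w4",B)):
    W=np.array([atz(ray(c,p,P[n]),.088) for p in S]); m=W.mean(0); d=W-m
    a=np.arctan2(d[:,1],d[:,0]); z=np.exp(6j*a).mean(); print(n,m,"r",np.linalg.norm(d,axis=1).round(4),"corner",np.angle(z)/6,"mod 1.047",abs(z))
# pointer ends (top of bar z=.091), dial centre z=.051
pt={"w3":np.array([(137,70),(222,102)])*.3+[242,0],"w4":np.array([(116,133),(199,161)])*.3+[205,43]}
dc={"w3":(242+199.5*.3,136*.3),"w4":(264.6,88.6)}
for n in P:
    W=np.array([atz(ray(c,p,P[n]),.091) for p in pt[n]]); d=W[0]-W[1]; D=atz(ray(c,dc[n],P[n]),.051)
    print(n,"pointer",W,np.arctan2(d[1],d[0]),"dial",D)
print([tri([ray(c,pt["w3"][i],P["w3"]),ray(c,pt["w4"][i],P["w4"])])[0] for i in(0,1)])
E
```

```text
nut top [ 0.54994392 -0.15037358  0.088293  ] [np.float64(0.00023602888794521868), np.float64(0.00023602888794538616)]
w3 [ 0.54975112 -0.15041932  0.088     ] r [0.0131 0.0135 0.0132 0.0134 0.0146 0.0129] corner 0.4751267620846325 mod 1.047 0.97900187488353
w4 [ 0.55003023 -0.15082261  0.088     ] r [0.0136 0.014  0.0134 0.0138 0.0139 0.0135] corner 0.45245814803321277 mod 1.047 0.9905779355075525
w3 pointer [[ 0.58340024 -0.03427847  0.091     ]
 [ 0.60009884 -0.04214847  0.091     ]] 2.701170106382825 dial [ 0.60140152 -0.04415152  0.051     ]
w4 pointer [[ 0.5832508  -0.03443324  0.091     ]
 [ 0.60013308 -0.04214549  0.091     ]] 2.713077534210094 dial [ 0.60166947 -0.0412304   0.051     ]
[array([ 0.58328978, -0.03443625,  0.09199925]), array([ 0.6001288 , -0.04214136,  0.09088138])]
```

```bash
python3 -m inch '[[[-0.035,-0.029,0.06,0,0,-0.054,-1],[-0.035,-0.029,0.06,0,0,-0.054,-1],[-0.035,-0.029,0.06,0,0,-0.054,-1],[-0.035,-0.029,0.09,0,0,-0.054,-1],[-0.035,-0.029,0.116,0,0,-0.054,-1],[-0.035,-0.029,0.116,0,0,-0.054,-1],[-0.035,-0.029,0.116,0,0,-0.054,-1]]]'; python3 look.py w5
```

```text
clock: 5.0
position: [0.5508, -0.1497, 0.0836]
ee_rot: [0.727, 0.686, 0.0, 0.0]
ft_force: [1.0, -0.1, 0.7]
grip_width: 1.005
grasp_force: 0.0
[ 0.55084672 -0.14971122  0.0835525 ] [ 1.51252312e+00 -5.02534593e-05  3.14077368e+00] [ 0.65  0.42 -0.56  1.76  0.26  1.03 -0.06] 0.0200722143287581
```

Position is within 1 mm and the yaw is right, so I'm closing on the nut.

```bash
python3 -m inch '[[[0,0,0,0,0,0,0.2],[0,0,0,0,0,0,0.6],[0,0,0,0,0,0,1],[0,0,0,0,0,0,1],[0,0,0,0,0,0,1],[0,0,0,0,0,0,1],[0,0,0,0,0,0,1],[0,0,0,0,0,0,1]]]' 60; python3 look.py w6; python3 -c "
import cv2;cv2.imwrite('pics/w6c.png',cv2.imread('pics/w6.png'))"
```

```text
clock: 5.85
position: [0.55, -0.1498, 0.0829]
ee_rot: [0.727, 0.686, -0.0, -0.0]
ft_force: [-4.5, -0.2, 6.1]
grip_width: 0.266
grasp_force: 58.6
[ 0.54999528 -0.14983174  0.08286534] [ 1.51275013e+00  3.55399107e-04 -3.14116183e+00] [ 0.65  0.42 -0.56  1.76  0.26  1.03 -0.06] 0.0014043467814471272
```

View pics/w6.png

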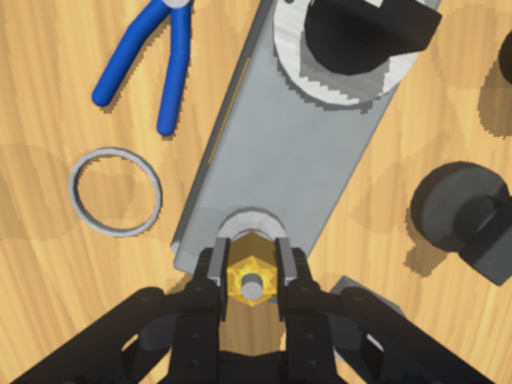

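The picture shows the pads flat on the nut at (252,285). Now turning it clockwise.

```bash
cat > s.py <<'E'
from h import *
o=sensors.get_obs(); print("yaw",Rot.from_quat(o["ee_rot"]).as_euler("ZYX")[0].round(3),"Mz",np.round(o["torque"],2),"F",np.round(o["ft_force"],1),"j",np.round(o["joint_pos"],2),"grip",o["grip_width"],o["grasp_force"])
E
python3 s.py; python3 -m inch '[[[0,0,0,0,0,0.12,1],[0,0,0,0,0,0.24,1],[0,0,0,0,0,0.36,1],[0,0,0,0,0,0.48,1],[0,0,0,0,0,0.6,1],[0,0,0,0,0,0.72,1],[0,0,0,0,0,0.8,1],[0,0,0,0,0,0.8,1]]]'; python3 s.py
python3 -m inch '[[[0,0,0,0,0,0.08,1],[0,0,0,0,0,0.08,1],[0,0,0,0,0,0.08,1]]]'; python3 s.py
```

```text
yaw 1.513 Mz [0.16 0.87 0.06] F [-4.8  0.6  7. ] j [ 0.65  0.42 -0.56  1.76  0.26  1.03 -0.06] grip 0.2653864914810689 58.622767087072134
clock: 6.7
position: [0.5512, -0.1505, 0.083]
ee_rot: [0.937, 0.348, 0.001, 0.001]
ft_force: [3.9, -3.1, -0.3]
grip_width: 0.266
grasp_force: 58.8
yaw 0.711 Mz [-0.75 -0.92 -0.05] F [ 3.9 -3.1 -0.3] j [ 0.53  0.4  -0.42  1.77  0.19  1.01 -0.81] grip 0.2660132682760206 58.786241873167455
clock: 7.0
position: [0.5512, -0.1506, 0.0829]
ee_rot: [0.95, 0.312, 0.001, 0.001]
ft_force: [5.3, -3.0, 0.3]
grip_width: 0.264
grasp_force: 58.8
yaw 0.635 Mz [-0.83 -1.07 -0.11] F [ 5.3 -3.   0.3] j [ 0.52  0.4  -0.41  1.77  0.18  1.01 -0.88] grip 0.2639639324263618 58.778726854361594
```

```bash
for i in 1 2 3; do python3 -m inch '[[[0,0,0,0,0,0.05,1],[0,0,0,0,0,0.08,1],[0,0,0,0,0,0.08,1]]]' >/dev/null; python3 s.py; done
```

```text
yaw 0.554 Mz [-0.87 -1.16 -0.  ] F [ 4.1 -3.9  0. ] j [ 0.51  0.39 -0.39  1.77  0.17  1.01 -0.96] grip 0.2633493972066369 58.72968873940408
yaw 0.474 Mz [-0.94 -1.2  -0.  ] F [ 7.  -3.8 -0.6] j [ 0.5   0.39 -0.38  1.77  0.17  1.01 -1.04] grip 0.26695977403432286 58.7261418113485
yaw 0.394 Mz [-1.12 -1.29 -0.03] F [ 5.5 -4.  -0.3] j [ 0.49  0.39 -0.36  1.77  0.16  1.01 -1.11] grip 0.26450236757977835 58.74171918723732
```

```bash
for i in 1 2 3; do python3 -m inch '[[[0,0,0,0,0,0.03,1],[0,0,0,0,0,0.06,1],[0,0,0,0,0,0.06,1]]]' >/dev/null; python3 s.py; done
```

```text
yaw 0.335 Mz [-1.3  -1.26  0.68] F [ 6.3 -5.9 -1.3] j [ 0.48  0.39 -0.35  1.77  0.16  1.01 -1.17] grip 0.2627993968800945 58.83585026138462
yaw 0.276 Mz [-1.39 -1.6   1.34] F [ 7.2 -5.4 -1.3] j [ 0.47  0.39 -0.34  1.77  0.15  1.   -1.22] grip 0.26726437103415646 63.1375886220485
yaw 0.217 Mz [-1.41 -2.06  1.68] F [ 9.7 -7.2 -4.5] j [ 0.47  0.39 -0.33  1.77  0.15  1.   -1.28] grip 0.2680616298485892 73.95647305995226
```

The torque about z jumped once the nut had turned about 1.17 rad, which is inside the expected 0.9–1.3, so the nut is seated. Releasing, lifting, and going over the knob with the yaw wound back.

```bash
python3 -m inch '[[[0,0,0,0,0,-0.03,1],[0,0,0,0,0,-0.03,-0.5],[0,0,0,0,0,-0.03,-0.5],[0,0,0,0,0,-0.03,-0.5],[0,0,-0.03,0,0,-0.03,-0.5],[0,0,-0.07,0,0,-0.03,-0.5],[0,0,-0.07,0,0,-0.03,-0.5]]]'; python3 s.py; python3 -m inch '[[[0.072,-0.095,0,0,0,-1.4,-1],[0.072,-0.095,0,0,0,-1.4,-1],[0.072,-0.095,0,0,0,-1.4,-1],[0.072,-0.095,0,0,0,-1.4,-1],[0.072,-0.095,0,0,0,-1.4,-1],[0.072,-0.095,0,0,0,-1.4,-1],[0.072,-0.095,0,0,0,-1.4,-1],[0.072,-0.095,0,0,0,-1.4,-1],[0.072,-0.095,0,0,0,-1.4,-1],[0.072,-0.095,0,0,0,-1.4,-1]]]'
python3 -m inch '[[[0,0,0,0,0,-1.06,-1],[0,0,0,0,0,-1.06,-1],[0,0,0,0,0,-1.06,-1],[0,0,0,0,0,-1.06,-1],[0,0,0,0,0,-1.06,-1],[0,0,0,0,0,-1.06,-1],[0,0,0,0,0,-1.06,-1],[0,0,0,0,0,-1.06,-1],[0,0,0,0,0,-1.06,-1]]]'; python3 look.py w7
```

```text
clock: 9.5
position: [0.5527, -0.15, 0.1575]
ee_rot: [0.993, 0.121, 0.003, 0.001]
ft_force: [1.0, 0.9, 0.0]
grip_width: 0.75
grasp_force: 0.0
yaw 0.243 Mz [-0.04 -0.02 -0.04] F [1.  0.9 0. ] j [ 0.48  0.3  -0.35  1.71  0.11  1.14 -1.23] grip 0.7496249450991809 0.0
clock: 10.5
position: [0.5969, -0.0402, 0.1519]
ee_rot: [0.679, 0.734, -0.0, -0.0]
ft_force: [0.1, 0.4, -0.3]
grip_width: 0.997
grasp_force: 0.0
clock: 11.4
position: [0.597, -0.0403, 0.1521]
ee_rot: [0.219, 0.976, 0.0, -0.0]
ft_force: [0.7, 0.2, -0.4]
grip_width: 0.999
grasp_force: 0.0
[ 0.59704018 -0.04026659  0.15205186] [ 2.69913504e+00 -5.10158906e-04  3.14154566e+00] [ 0.62  0.46 -0.8   1.62  0.35  1.21  0.87] 0.016995506884393333
```

View pics/w7.png

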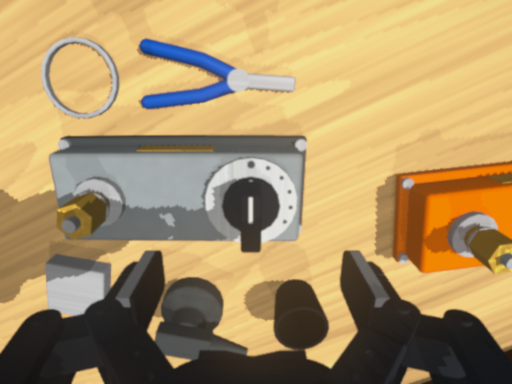

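The knob is at home, with the bar at column 251 lined up with the jaws. Descending and gripping.

```bash
python3 -m inch '[[[-0.004,0,0.03,0,0,0,-1],[-0.004,0,0.06,0,0,0,-1],[-0.004,0,0.071,0,0,0,-0.5],[-0.004,0,0.071,0,0,0,0],[-0.004,0,0.071,0,0,0,0.4],[-0.004,0,0.071,0,0,0,1],[-0.004,0,0.071,0,0,0,1],[-0.004,0,0.071,0,0,0,1],[-0.004,0,0.071,0,0,0,1],[-0.004,0,0.071,0,0,0,1]]]' 80; python3 s.py
```

```text
clock: 12.45
position: [0.6011, -0.0432, 0.083]
ee_rot: [0.218, 0.976, -0.001, 0.001]
ft_force: [-4.5, -2.8, 9.8]
grip_width: 0.147
grasp_force: 78.5
yaw 2.701 Mz [-0.64  1.12 -0.22] F [-4.5 -2.8  9.8] j [ 0.59  0.55 -0.76  1.67  0.42  1.1   0.83] grip 0.14715575397920833 78.52506995201111
```

```bash
python3 -m inch '[[[0,0,0,0,0,0.1,1],[0,0,0,0,0,0.2,1],[0,0,0,0,0,0.3,1],[0,0,0,0,0,0.4,1],[0,0,0,0,0,0.5,1],[0,0,0,0,0,0.6,1],[0,0,0,0,0,0.7,1],[0,0,0,0,0,0.8,1],[0,0,0,0,0,0.8,1]]]'; python3 s.py; python3 -m inch '[[[0,0,0,0,0,0.1,1],[0,0,0,0,0,0.2,1],[0,0,0,0,0,0.3,1],[0,0,0,0,0,0.4,1],[0,0,0,0,0,0.46,1],[0,0,0,0,0,0.46,1],[0,0,0,0,0,0.46,1],[0,0,0,0,0,0.46,1],[0,0,0,0,0,0.46,1]]]';  python3 s.py; python3 look.py w8
```

```text
clock: 13.35
position: [0.6014, -0.043, 0.083]
ee_rot: [0.582, 0.813, -0.0, 0.001]
ft_force: [-3.1, -3.2, 6.9]
grip_width: 0.148
grasp_force: 78.2
yaw 1.898 Mz [-0.64  0.67  0.07] F [-3.1 -3.2  6.9] j [ 0.48  0.5  -0.61  1.67  0.32  1.07  0.09] grip 0.14802690808693095 78.1712257862091
clock: 14.25
position: [0.6017, -0.043, 0.0831]
ee_rot: [0.751, 0.66, 0.0, 0.001]
ft_force: [-2.4, -2.9, 6.0]
grip_width: 0.145
grasp_force: 78.1
yaw 1.442 Mz [-0.74  0.37  0.1 ] F [-2.4 -2.9  6. ] j [ 0.41  0.48 -0.53  1.68  0.27  1.05 -0.33] grip 0.14538144985970927 78.14097046852112
[ 0.60168583 -0.04300633  0.08306155] [1.44202408e+00 1.39470237e-03 3.13914980e+00] [ 0.41  0.48 -0.53  1.68  0.27  1.05 -0.33] 0.0033907367046055923
```

View pics/w8.png

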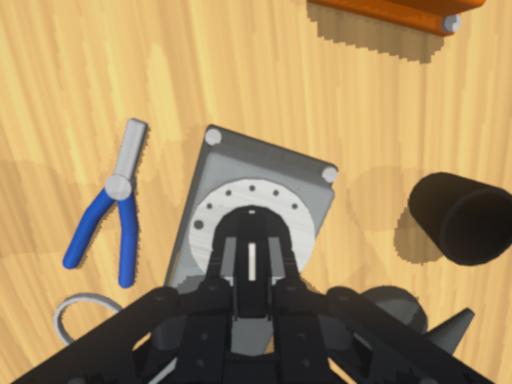

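The picture shows the bar gripped, with its pointer line at column 252 aimed at the third dot, (251,187), counted from the large home dot at (198,225). Bar yaw went from 2.70 to 1.44, a turn of 1.26 rad.

```bash
python3 -c "
from workcell import order; print(order.hand_in())"
```

```text
the job is handed in; nothing more can be done
None
```

I screwed the nut clockwise until it seated, then turned the knob to the third stop and handed in still gripping it there; the hand-in returned no verdict, and I did not re-check the nut's tightness after turning the knob.

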